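Hold a hand stamp home against the sprung plunger of a bench jig

TASK

Set up the jig so that a colleague can tighten its clamp screw on the hand stamp. First slide the gauge stop along its track by the upright tab until its stop block sits centred under the sprung plunger; then bring the stamp onto the jig's bed, lying flat with its brass face towards the plunger, and push it squarely and without ramming against the plunger until the brass face is fully home on the stop block. Finish while still holding the stamp there, pressed against the stop (do not let go), and leave the mug, jar and spool where they are.

Things in the scene. Friction and masses are not known exactly. Their poses are not given: they have to be found in the camera images.
- jig: Fixed bench jig: dark steel base plate, 10 mm thick, line scribed along its bed. Origin: on the table, under the plunger's axis. x (level): the pushing direction, from the open bed to the plunger; y to the left of that; z up. Plate: x -105 to 105, y -105 to 175 mm. Bed: its top at z = 10 mm, from x = -105 to 20 mm. Grey spring housing at x = 63 to 103 mm, 56 mm wide, 78 mm high.
- stop_line (a point): Point on the jig's bed (jig x = 20, y = 0, z = 10 mm), directly below the plunger's axis, where the brass face's lower edge is when the stamp is home: the stop block's front face stands at jig x = 20 mm. Axes as the jig's.
- plunger_tip (a point): Centre of the plunger's front face (moves with it). The plunger is a 12 mm steel rod with a round 16 mm head that comes out of the grey housing to the jig's -x, axis at jig y = 0, z = 44 mm. At rest the tip is at jig x = 5 mm, 15 mm in front of the stop block's face.
- plunger (a joint): How far the plunger is pushed in (m): 0 at rest, 0.015 when its tip is flush with the stop block's face, 0.022 at its own end. Spring: 3 N to start it, plus 0.4 N per mm (9 N at 0.015).
- slide_grip (a point): Top centre of the black upright tab on the gauge slide, by which it is slid: 22 mm (x) x 16 mm (y), its top at jig z = 66 mm, standing 44 mm above a flat aluminium bar (top at z = 22.5 mm). The tab is 90 mm to the jig's +y of the stop block's centre, at jig x = 37 mm. Axes as the jig's.
- gauge_slide: Gauge slide: aluminium stop block 30 (x) x 50 (y) mm, top at jig z = 32 mm (the plunger passes over it), with a flat bar and an upright tab to its left. It slides along the jig's y only, over 100 mm: block centre from jig y = 70 to -30 mm, centred under the plunger at y = 0 (aim within 5 mm). Stays where left (friction 2.5 N). Origin: bottom centre of the block's front face. Axes as the jig's.
- stamp: Loose hand stamp lying flat, 245 to 455 g: dark wooden haft 70 (x) x 32 (y) x 42 (z) mm, at its +x end a brass head 10 (x) x 44 (y) x 46 (z) mm. Origin: on the underside, mid-length of the whole 80 mm. x points along the haft to the brass face (face at x = 40, haft from x = -40 to 30 mm), z up. Grip the haft across its 32 mm width near the origin.
- stamp_face (a point): Middle of the lower edge of the stamp's brass face (stamp x = 40, y = 0, z = 0 mm).
- mug: Bystander: white mug, 82 mm wide, 85 mm high. Origin at the centre of its underside.
- wax_jar: Bystander: glass jar with a black cap, 64 mm wide, 75 mm high. Origin at the centre of its underside.
- spool: Bystander: wooden thread spool, 48 mm wide, 28 mm high. Origin at the centre of its underside.
Things that resemble listed ones, but are neither listed nor needed, are in the scene too. Several things look just like the stamp: the one meant starts nearest to the robot's base.

How it is judged:
By the outcome, as a careful person would: the job done as asked, in the order asked, and still so for the second after the job is handed in, while the arm keeps its last pose, push and grip.
It also fails if it takes over 64 s, if anything falls off the work surface, if the arm or the gripper's body presses on something with over 40 N, if the wrist force passes 120 N, or if a joint passes its speed limit or range.

ROBOT

A 6-joint arm with a two-finger parallel gripper is mounted at the origin on the work surface. World frame = base frame: x ahead of the robot, y to its left, z up, the work surface at z = 0. Lengths are in mm, angles in rad, forces in N, time in s.
With the tool pointing down it reaches from about 350 to 775 mm from the base axis. Payload 7.3 kg.
Tool frame: the origin (TCP) lies at the very end of the fingers, on their centre line; the grasp point (between the pads) lies 19 mm behind it; z points along the fingers, y is the line along which they close (so a half turn about z gives the same grasp; the last joint's range is limited). The gripper opens to 92 mm and grips with 3 to 60 N. Pads are 19 mm wide; open, the fingers measure 130 mm over their backs; the gripper's body (75 mm by 190 mm) begins 47 mm behind the grasp point.
Start: joints at [1.05, 0.342, 1.524, -0, 1.275, -0.146], TCP at [192.182, 488.58, 226.741] pointing down, gripper open.
Joint ranges: [-2.53, 2.53], [-0.77, 2.02], [0.04, 2.7], [-1, 4.14], [0.28, 2.66], [-3.11, 3.11]. Speed limits (rad/s): [2.57, 2.57, 3.14, 3.14, 3.14, 3.14].

INTERFACE

Orientations are given as [roll, pitch, yaw] about the fixed x, y, z axes, in that order (R = Rz(yaw) Ry(pitch) Rx(roll)).
In Python, from plant import get_obs, vision, workorder gives the robot as it stands.
- The arm moves only by the shell command python3 -m pendant 'ROWS' [OPENING]. ROWS is a JSON object of lists of equal length, an entry for each row: "dp": the shift along the tool's x, y, z in m, a list of three; "rotation": the turn, a rotation vector about the tool's x, y, z in rad, a list of three. A call has 1 to 8 rows; each row is the pose to reach, as a shift and turn from the pose commanded when the call began, along the tool's axes at that moment; what a row does not reach only later rows make up. A row lasts 1/8 s, in which the tool goes at most 62.5 mm and 10.7 degrees, less where a joint would pass 70% of its speed; a pose out of reach is approached as far as the arm can. A call with a gripper value outside its range is refused whole. OPENING is the finger opening in m, from 0 to 0.0918, set as the call begins (- or left out, the last holds). The fingers move at their own pace and stop on an object; the grip force is fixed at half the most. Time passes only in rows, so rows that repeat a pose let the fingers close. It gives the time, the measured TCP pose, the force, the opening and the grip force at its end, in the units of the state.
- get_obs(): the state, without advancing time (a new reading comes with each control period).
- vision.capture(name): name is "scene" or "top" or "wrist"; returns a dict with "pixels" (400x640x3 uint8, red, green, blue), "vfov" (degrees; the focal length in pixels is half the picture's height over the tangent of half this angle, whatever the lens; pixels are square), "cx", "cy" (the principal point, pixels), "dist" ([k1, k2, p1, p2, k3] as OpenCV has them; the pictures are not rectified), "pose" (4x4, takes a point from camera to world coordinates); the wrist camera has in their place "T_tool_cam" (4x4, takes a point from camera to tool coordinates, whose origin is the TCP and whose axes are the flange's). Camera axes: x right, y up, looking along -z (the intrinsics and any distortion apply to the point x, -y, -z); pixel columns grow to the right and rows downward; lengths in mm; the calibration is good to about 2 mm. A picture is of the moment at which its call begins: read the wrist's pose just before it. There is no depth.
- workorder.close_job(): hands the job in; it is judged then, once.
The state is a dict: "time": time; "joint_positions": joint angles; "dq": joint speeds; "tau": joint torques, N m; "tool_pos": TCP position; "tcp_rot": TCP orientation; "contact_force": force on the tool from outside, world axes, zero at the start; "moment": the same for the moment, N m; "grip_width": finger opening in mm; "finger_force": force on a finger pad.
Only numpy, scipy, OpenCV 4.12 (cv2) and the standard library are available. Lean on these libraries where they do the work, as an engineer would, in place of code of your own. Each camera call takes 0.05 s, during which the arm holds its last target. There are 200 camera calls.

## Working session

There is one attempt and no reset: what is moved stays moved. The work goes in short steps, Python scripts to look and compute and a shell command to move; the robot and the scene stay as the last step left them, time stands still between calls to the robot, and variables do not carry over. Pictures are saved under pics/ and viewed, at most 10 in all, crops included, and the job is handed in when it is done.

```bash
mkdir -p pics
python3 - <<'E'
from plant import get_obs, vision
import cv2
print(get_obs())
for n in ("scene","top"):
    c=vision.capture(n); cv2.imwrite(f"pics/{n}0.png",c["pixels"][:,:,::-1]); print(n,{k:v for k,v in c.items() if k!="pixels"})
c=vision.capture("wrist"); print(c["T_tool_cam"],c["vfov"],c["cx"],c["cy"],c["dist"])
E
```

```text
{'time': 0.0, 'joint_positions': array([ 1.04996911e+00,  3.42710891e-01,  1.52503166e+00, -1.36483275e-05,
        1.27539649e+00, -1.45999314e-01]), 'dq': array([ 9.91698944e-06,  3.72705791e-04,  3.42525343e-04, -1.31473723e-03,
        1.10526008e-03,  3.29865198e-04]), 'tau': array([-2.07384505e-04, -4.31255150e+01, -2.44218081e+01,  7.17270887e-02,
        5.61798178e-02, -1.41523115e-04]), 'tool_pos': array([191.983444  , 488.19302364, 226.045997  ]), 'tcp_rot': array([-3.14006082e+00, -2.12057264e-04,  2.76676857e+00]), 'contact_force': array([-0.64878907,  0.48428807,  0.61369752]), 'moment': array([-0.0015797 , -0.02676041, -0.03122242]), 'finger_force': 0.0, 'grip_width': 92.01718257654716}
scene {'vfov': 54.70018176206676, 'cx': 321.1491929130936, 'cy': 200.67400279866888, 'dist': array([0.02510726, 0.        , 0.        , 0.        , 0.        ]), 'pose': array([[ 1.19440436e-01, -7.07080467e-01,  6.96972880e-01,
         1.24048535e+03],
       [ 9.92840498e-01,  8.59924188e-02, -8.29038605e-02,
        -1.52809774e+02],
       [-1.31468340e-03,  7.01884974e-01,  7.1228
[... 317 characters left out ...]
03,  9.87826017e-01, -1.55527148e-01,
         3.50184052e+02],
       [-9.99853054e-01, -6.70239553e-04,  1.71295283e-02,
        -6.32766382e+01],
       [ 1.68167533e-02,  1.55561278e-01,  9.87683090e-01,
         1.15128338e+03],
       [ 0.00000000e+00,  0.00000000e+00,  0.00000000e+00,
         1.00000000e+00]])}
[[ 6.39283184e-04  9.64079245e-01  2.65614008e-01  7.13863532e+01]
 [ 9.99999627e-01 -4.62219940e-04 -7.29126812e-04  1.42480627e+00]
 [-5.80163935e-04  2.65614375e-01 -9.64079181e-01 -1.58382634e+02]
 [ 0.00000000e+00  0.00000000e+00  0.00000000e+00  1.00000000e+00]] 69.63036425268947 321.8526483760835 196.0751662312602 [-0.0304116  0.         0.         0.         0.       ]
```

View pics/scene0.png

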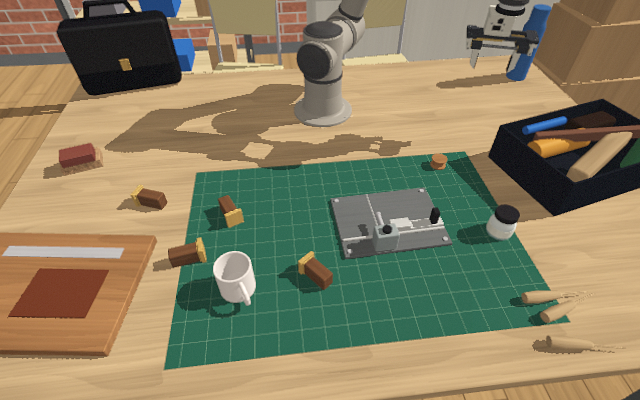

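View pics/top0.png

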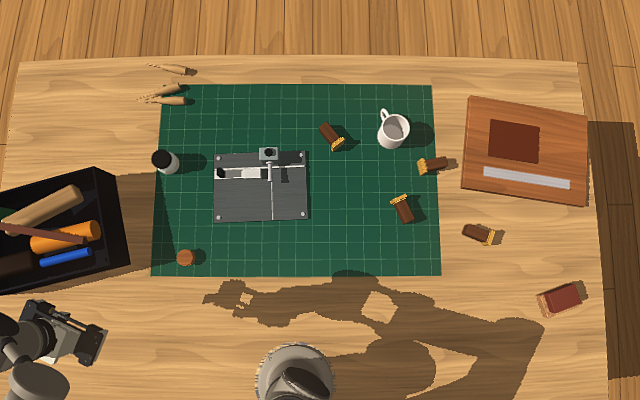

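Scene and top show the jig at top pixel (262,187), with its plunger housing at (268,155). Four stamp-like pieces lie at top pixels (331,137), (402,209), (432,166) and (480,234). I'll measure how far each is from the base and check with enlarged crops.

```bash
cat > h.py <<'E'
import numpy as np, cv2
from plant import get_obs, vision
from scipy.spatial.transform import Rotation as R
def cap(n):
    o=get_obs(); c=vision.capture(n)
    if n=="wrist":
        T=np.eye(4); T[:3,:3]=R.from_euler("xyz",o["tcp_rot"]).as_matrix(); T[:3,3]=o["tool_pos"]; c["pose"]=T@c["T_tool_cam"]
    f=200/np.tan(np.radians(c["vfov"])/2); c["K"]=np.array([[f,0,c["cx"]],[0,f,c["cy"]],[0,0,1]]); c["f"]=f
    return c
def cast(c,px,z):
    p=cv2.undistortPoints(np.float64(px).reshape(-1,1,2),c["K"],c["dist"])[:,0]
    d=np.c_[p[:,0],-p[:,1],-np.ones(len(p))]@c["pose"][:3,:3].T; o=c["pose"][:3,3]
    return (o+d*((z-o[2])/d[:,2])[:,None])[:,:2]
def proj(c,P):
    q=(np.float64(P).reshape(-1,3)-c["pose"][:3,3])@c["pose"][:3,:3]; q=q*[1,-1,-1]
    return cv2.projectPoints(q,np.zeros(3),np.zeros(3),c["K"],c["dist"])[0][:,0]
def crop(c,x0,y0,x1,y1,s,name):
    cv2.imwrite(name,cv2.resize(c["pixels"][y0:y1,x0:x1,::-1],None,fx=s,fy=s,interpolation=cv2.INTER_CUBIC))
E
python3 - <<'E'
from h import *
c=cap("top"); s=cap("scene")
for p in [(331,137),(402,209),(432,166),(480,234)]:
    w=cast(c,[p],21)[0]; print(p,w.round(),np.hypot(*w).round(),"scene",proj(s,[[*w,21]])[0].round())
a=cv2.resize(c["pixels"][135:235,200:320,::-1],None,fx=5,fy=5,interpolation=cv2.INTER_CUBIC)
cv2.imwrite("pics/jigtop.png",a)
a=cv2.resize(c["pixels"][110:250,315:505,::-1],None,fx=4,fy=4,interpolation=cv2.INTER_CUBIC)
cv2.imwrite("pics/stamps.png",a)
E
```

```text
(331, 137) [ 717. -106.] 724.0 scene [315. 270.]
(402, 209) [ 496. -315.] 588.0 scene [230. 211.]
(432, 166) [ 627. -411.] 750.0 scene [187. 253.]
(480, 234) [ 421. -547.] 690.0 scene [146. 198.]
```

View pics/jigtop.png

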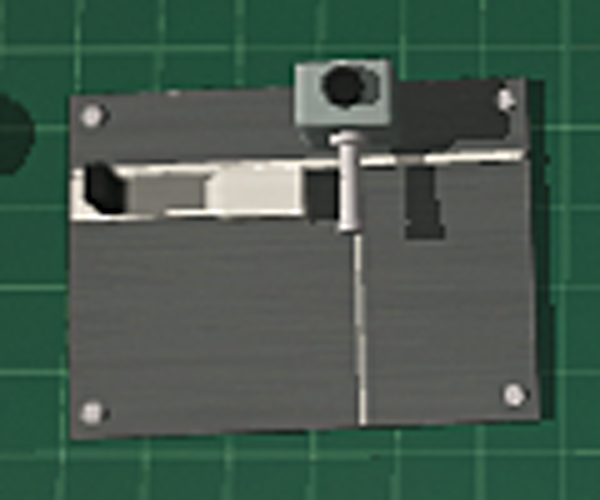

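View pics/stamps.png

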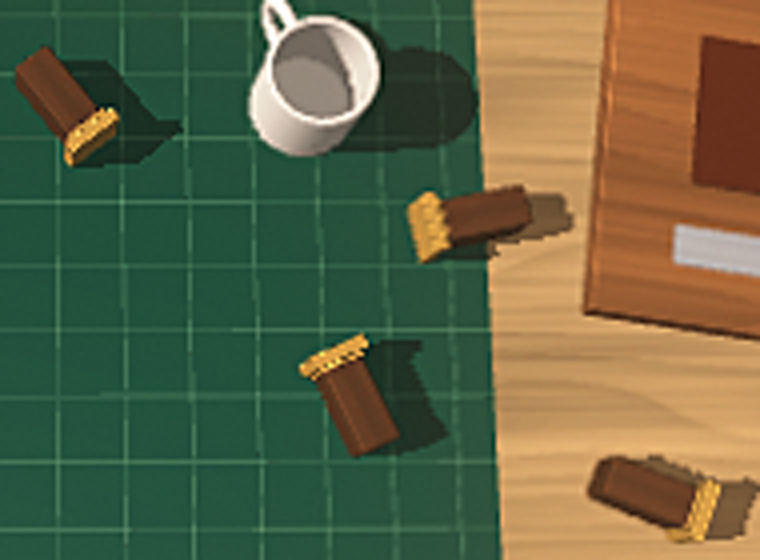

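Stamp candidates in top pixels, with distance from the base: (402,209) at 588 mm, (480,234) at 690 mm, (331,137) at 724 mm and (432,166) at 750 mm. The one meant is (402,209), because it is nearest to the base. The crop confirms it: a wooden haft with its brass head pointing up-left. The jig crop shows the plate corners, the scribed line, the stop block's top (crop x 208–303) and the tab at the left end (crop (103,187)).

```bash
cat >> h.py <<'E'
def fit(J,W):
    J=np.float64(J);W=np.float64(W);jm,wm=J.mean(0),W.mean(0);a=J-jm;b=W-wm
    th=np.arctan2((a[:,0]*b[:,1]-a[:,1]*b[:,0]).sum(),(a*b).sum())
    Rm=np.array([[np.cos(th),-np.sin(th)],[np.sin(th),np.cos(th)]]); t=wm-Rm@jm
    return th,t,Rm,(J@Rm.T+t-W)
E
python3 - <<'E'
from h import *
c=cap("top"); 
q=lambda L,s,o:np.float64(L)/s+o-0.5+0.5/s
W=cast(c,q([(70,438),(540,418),(527,79),(70,95)],5,[200,135]),10)
th,t,Rm,res=fit([(-105,175),(-105,-105),(105,-105),(105,175)],W)
print("jig",th,t,"res",res.round(1))
inv=lambda w:(w-t)@Rm
print("line",inv(cast(c,q([(357,240),(363,424)],5,[200,135]),10)).round(1))
print("block top",inv(cast(c,q([(208,213),(303,215),(303,168),(208,175)],5,[200,135]),32)).round(1))
print("tip",inv(cast(c,q([(347,230)],5,[200,135]),44)).round(1))
print("tab",inv(cast(c,q([(86,165),(86,200),(112,163)],5,[200,135]),66)).round(1))
# stamp haft/head top
print("haft top back",cast(c,q([(356,457),(398,440)],4,[315,110]),42).round(1))
print("head top",cast(c,q([(300,368),(364,336)],4,[315,110]),46).round(1))
np.savez("jig.npz",th=th,t=t,R=Rm)
E
```

```text
jig 0.03957509729178336 [570.32077303  72.63397689] res [[-0.6  1.1]
 [-1.3 -0.7]
 [ 1.7 -1. ]
 [ 0.1  0.6]]
line [[ 7.70e+00  1.30e+00]
 [-1.03e+02  1.00e-01]]
block top [[23.  86.3]
 [19.5 30.3]
 [47.9 29.8]
 [46.  86.2]]
tip [[7.  3.1]]
tab [[ 46.6 150.1]
 [ 26.  150. ]
 [ 47.2 135. ]]
haft top back [[ 450.4 -313.2]
 [ 462.6 -344.4]]
head top [[ 514.8 -273.6]
 [ 538.2 -321.3]]
```

```bash
cat >> h.py <<'E'
def plan(p,yaw):
    o=get_obs(); A=R.from_euler("xyz",o["tcp_rot"]); B=R.from_euler("xyz",[np.pi,0,yaw])
    print("t",round(o["time"],2),"tcp",o["tool_pos"].round(1),"F",o["contact_force"].round(1),"w",round(o["grip_width"],1))
    print("dp",(A.inv().apply(np.float64(p)-o["tool_pos"])/1000).round(4),"rot",(A.inv()*B).as_rotvec().round(4))
def J(x,y):
    j=np.load("jig.npz"); return j["R"]@[x,y]+j["t"]
E
python3 - <<'E'
from h import *
plan([*J(37,145),150],np.pi+.0396)
E
```

```text
t 0.3 tcp [192.1 488.5 226.5] F [-0.1 -0.4 -0.2] w 91.9
dp [-0.4797 -0.1009  0.0765] rot [-4.000e-04 -2.000e-04 -4.144e-01]
```

```bash
python3 -m pendant '{"dp":[[-0.06,-0.0126,0.0095],[-0.12,-0.0252,0.019],[-0.18,-0.0378,0.0285],[-0.24,-0.0505,0.038],[-0.30,-0.063,0.048],[-0.36,-0.0757,0.0575],[-0.42,-0.0883,0.067],[-0.46,-0.0967,0.073]],"rotation":[[0,0,-0.05],[0,0,-0.10],[0,0,-0.15],[0,0,-0.2],[0,0,-0.25],[0,0,-0.31],[0,0,-0.36],[0,0,-0.4144]]}' 0.05
python3 -m pendant '{"dp":[[-0.018,-0.004,0.004],[-0.018,-0.004,0.004]],"rotation":[[0,0,0],[0,0,0]]}'
python3 - <<'E'
from h import *
plan([*J(37,145),150],np.pi+.0396)
c=cap("wrist"); cv2.imwrite("pics/w1.png",c["pixels"][:,:,::-1])
for n,P in dict(tip=[*J(5,0),44],tabtop=[*J(37,147),66],plate=[*J(105,175),10],plate2=[*J(105,-105),10]).items(): print(n,proj(c,[P])[0].round())
E
```

```text
time: 1.3
tool_pos: [586.8, 228.1, 152.9]
tcp_rot: [-3.141, -0.0, -3.102]
contact_force: [0.3, 0.4, 0.4]
grip_width: 50.0
finger_force: 0.0
time: 1.55
tool_pos: [603.5, 226.1, 148.7]
tcp_rot: [-3.141, -0.001, -3.104]
contact_force: [0.7, -0.6, -1.1]
grip_width: 50.0
finger_force: 0.0
t 1.55 tcp [603.5 226.1 148.7] F [ 0.7 -0.6 -1.1] w 50.0
dp [ 0.0022 -0.007  -0.0013] rot [-0.0002 -0.0012 -0.0017]
tip [156. 159.]
tabtop [314. 199.]
plate [341. 243.]
plate2 [ 96. 242.]
```

View pics/w1.png

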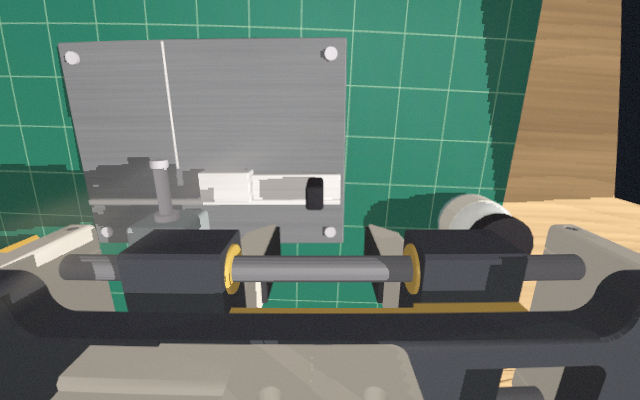

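Wrist view: tab at (315,193), block top at (200–252, 170–195), plunger head at (160,163) and plate corners where predicted. Next I measure these in jig coordinates.

Run:
```python
from h import *
from h import fit
c=cap("wrist"); im=c["pixels"].astype(int)
j=np.load("jig.npz"); inv=lambda w:(w-j["t"])@j["R"]
m=(im.max(2)<50)[165:215,290:340]; ys,xs=np.where(m)
print("tab px",xs.min()+290,xs.max()+290,ys.min()+165,ys.max()+165)
for y in (181,187,195,203): 
    r=np.where(im[y,290:340].max(1)<50)[0]; print(y,r.min()+290,r.max()+290)
for z in (66,): print(inv(cast(c,[(307,178),(323,178),(307,208),(323,208)],z)).round(1))
print("block",inv(cast(c,[(200,170),(252,170),(200,195),(252,195)],32)).round(1))
W=cast(c,[(61,45),(345,40),(343,242)],10); print("corners",inv(W).round(1))
print("line",inv(cast(c,[(164,43),(176,168)],10)).round(1)); print("tip",inv(cast(c,[(159,165)],44)).round(1))
crop(c,140,140,360,260,3.5,"pics/w1c.png")
```

```text
tab px 306 321 179 209
181 308 321
187 306 321
195 306 306
203 306 306
[[ 18.1 141.5]
 [ 18.1 155.2]
 [ 45.  141.1]
 [ 45.  155.2]]
block [[17.1 35.4]
 [17.2 86.4]
 [42.3 32.6]
 [42.3 84.8]]
corners [[-102.2  -98.2]
 [-102.9  176. ]
 [ 103.   178. ]]
line [[-101.6    4.1]
 [  18.8    0.6]]
tip [[10.1  2.4]]
```

View pics/w1c.png

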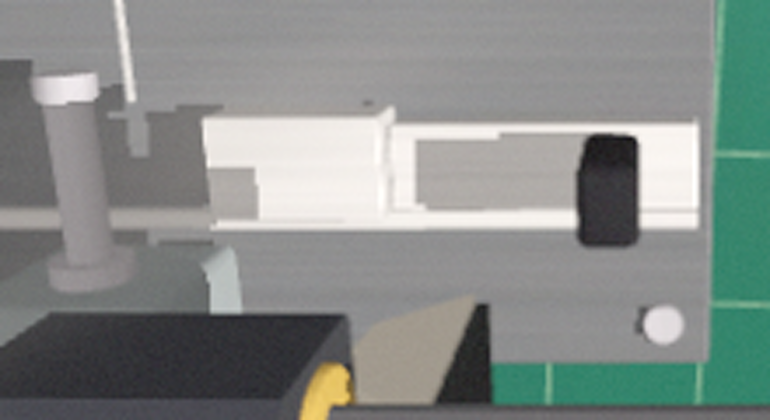

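Run:
```python
from h import *
plan([*J(36,147.5),35],np.pi+.0396)
```

```text
t 1.65 tcp [602.3 227.2 149.6] F [-0.2  0.3  0.1] w 49.6
dp [ 0.0019 -0.0057  0.1146] rot [ 0.0001 -0.0009  0.0002]
```

```bash
python3 -m pendant '{"dp":[[0.002,-0.0057,0.03],[0.002,-0.0057,0.065],[0.002,-0.0057,0.095],[0.002,-0.0057,0.1146],[0.002,-0.0057,0.1146]],"rotation":[[0,0,0],[0,0,0],[0,0,0],[0,0,0],[0,0,0]]}'
python3 -m pendant '{"dp":[[0,0,0],[0,0,0],[0,0,0],[0,0,0]],"rotation":[[0,0,0],[0,0,0],[0,0,0],[0,0,0]]}' 0.005
```

```text
time: 2.28
tool_pos: [599.3, 221.7, 34.2]
tcp_rot: [-3.141, -0.003, -3.101]
contact_force: [0.0, -0.2, 0.4]
grip_width: 49.8
finger_force: 0.0
time: 2.78
tool_pos: [601.5, 220.9, 35.7]
tcp_rot: [-3.141, 0.001, -3.102]
contact_force: [0.0, 0.5, 2.8]
grip_width: 15.8
finger_force: 30.0
```

```bash
python3 -m pendant '{"dp":[[0,-0.005,0],[0,-0.012,0],[0,-0.02,0],[0,-0.029,0],[0,-0.038,0],[0,-0.047,0],[0,-0.053,0],[0,-0.0565,0]],"rotation":[[0,0,0],[0,0,0],[0,0,0],[0,0,0],[0,0,0],[0,0,0],[0,0,0],[0,0,0]]}'
python3 -m pendant '{"dp":[[0,0,0],[0,0,0],[0,0,0]],"rotation":[[0,0,0],[0,0,0],[0,0,0]]}' 0.045
python3 -m pendant '{"dp":[[0.0,0,-0.03],[0,0,-0.08],[0,0,-0.13],[0,0,-0.16],[0,0,-0.17],[0,0,-0.17]],"rotation":[[0,0,0],[0,0,0],[0,0,0],[0,0,0],[0,0,0],[0,0,0]]}'
python3 - <<'E'
from h import *
c=cap("top"); w=cap("wrist")
a=cv2.resize(c["pixels"][145:215,210:310,::-1],None,fx=5,fy=5,interpolation=cv2.INTER_CUBIC)
b=cv2.resize(w["pixels"][40:260,100:420,::-1],None,fx=2.2,fy=2.2,interpolation=cv2.INTER_CUBIC)
cv2.imwrite("pics/w2.png",b)
a=np.pad(a,((0,0),(0,0),(0,0)));cv2.imwrite("pics/t2.png",a)
E
```

```text
time: 3.78
tool_pos: [603.9, 164.0, 35.7]
tcp_rot: [3.141, 0.001, -3.103]
contact_force: [-0.5, 2.9, 4.5]
grip_width: 16.1
finger_force: 30.0
time: 4.15
tool_pos: [603.2, 164.5, 34.7]
tcp_rot: [-3.141, -0.001, -3.102]
contact_force: [0.4, -0.2, -0.2]
grip_width: 41.2
finger_force: 0.0
time: 4.9
tool_pos: [603.3, 164.7, 204.6]
tcp_rot: [3.142, -0.0, -3.102]
contact_force: [-0.8, -0.8, -1.2]
grip_width: 45.0
finger_force: 0.0
```

View pics/w2.png

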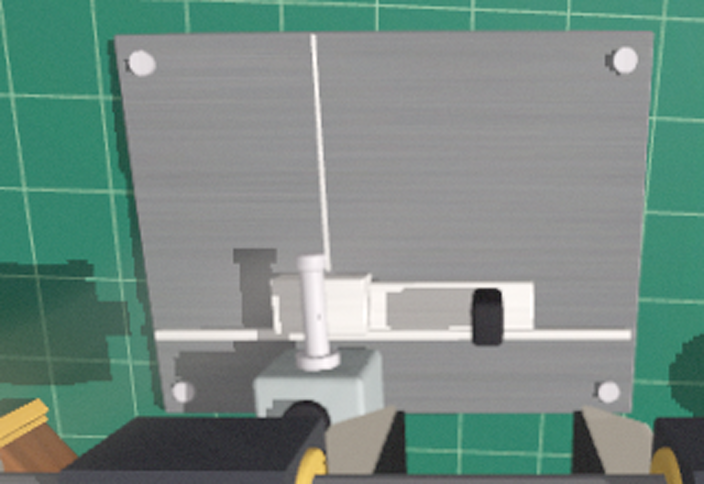

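Crop of the wrist view: all four plate corners are visible ((117,37), (652,32), (631,412), (166,413)), with the scribed line from (314,36) to (326,268). The block's top front edge now runs from (274,277) to (371,274) under the plunger. Next I refit the jig here.

Run:
```python
from h import *
w=cap("wrist"); c=cap("top")
q=lambda L,s,o:np.float64(L)/s+o-0.5+0.5/s
Q=lambda L:q(L,2.2,[100,40])
j=np.load("jig.npz")
W=cast(w,Q([(117,37),(652,32),(631,412),(166,413)]),10)
th,t,Rm,res=fit([(-105,-105),(-105,175),(105,175),(105,-105)],W); print("wrist jig",th,t,"old",j["th"],j["t"]); print(res.round(1))
inv=lambda p:(p-t)@Rm
print("line",inv(cast(w,Q([(314,36),(326,268)]),10)).round(1))
print("block",inv(cast(w,Q([(275,278),(371,275),(281,332),(367,331)]),32)).round(1))
print("tab",inv(cast(w,Q([(473,300),(503,300),(488,344)]),66)).round(1))
print("tip",inv(cast(w,Q([(311,257)]),44)).round(1))
m=cast(c,[[0,0]],0)
g=c["pixels"].astype(int); 
# bright block in top image: print row profile
for y in (172,174): print([int(v) for v in g[y,240:290].mean(1)])
```

```text
wrist jig 0.04243396827791287 [570.48461598  75.35994559] old 0.03957509729178336 [570.32077303  72.63397689]
[[-1.4 -2.3]
 [-1.1  1.7]
 [ 1.3  1.3]
 [ 1.1 -0.7]]
line [[-1.025e+02 -1.000e-01]
 [ 1.720e+01 -1.700e+00]]
block [[ 19.2 -23.4]
 [ 17.8  27.4]
 [ 48.5 -22.8]
 [ 48.1  23.7]]
tab [[24.5 81.8]
 [24.6 96. ]
 [46.2 88.8]]
tip [[ 6.7 -0.1]]
[28, 20, 15, 68, 113, 121, 118, 117, 116, 118, 118, 118, 117, 117, 117, 117, 117, 118, 115, 104, 209, 219, 239, 220, 210, 212, 210, 211, 223, 208, 157, 86, 110, 115, 115, 116, 112, 105, 237, 113, 44, 47, 50, 49, 49, 48, 47, 43, 87, 88]
[21, 21, 12, 72, 117, 125, 121, 119, 121, 121, 120, 120, 119, 120, 120, 118, 117, 119, 115, 104, 213, 224, 238, 219, 211, 212, 211, 210, 222, 208, 161, 85, 89, 112, 117, 117, 117, 115, 118, 79, 48, 48, 50, 51, 50, 51, 49, 43, 92, 89]
```

View pics/t2.png

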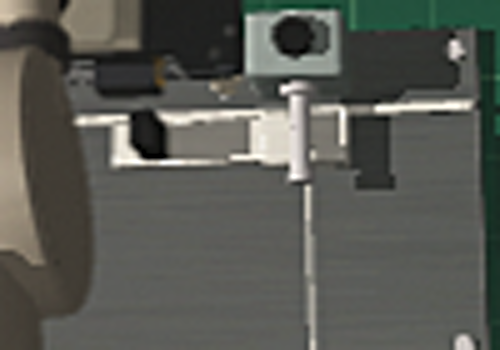

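The top crop shows the block's top from (247,110) to about (341,160), straddling the plunger rod at x≈298, so it is roughly centred. I'll check that numerically with the plunger rod and line as reference.

Run:
```python
from h import *
c=cap("top"); j=np.load("jig.npz"); inv=lambda p:(p-j["t"])@j["R"]
q=lambda L:np.float64(L)/5+[210,145]-0.5+0.1
print("block z32 L/R",inv(cast(c,q([(249,112),(248,160),(341,110),(341,158)]),32)).round(1))
print("right bottom z10-22",inv(cast(c,q([(347,110),(347,160)]),15)).round(1))
print("head z44",inv(cast(c,q([(289,182),(309,182)]),44)).round(1),"rod",inv(cast(c,q([(291,110),(306,110)]),50)).round(1))
print("line",inv(cast(c,q([(308,200),(313,345)]),10)).round(1))
print("tcp tab",inv(np.array([603.2,164.5])), "wristfit",(np.array([603.2,164.5])-[570.48,75.36])@fit([(0,0),(1,0)],[(0,0),(np.cos(.0424),np.sin(.0424))])[2])
```

```text
block z32 L/R [[ 51.7  32.1]
 [ 22.7  33.2]
 [ 50.6 -22.3]
 [ 21.6 -21.6]]
right bottom z10-22 [[ 54.7 -24.3]
 [ 24.  -23.6]]
head z44 [[ 6.   7.8]
 [ 5.5 -3.8]] rod [[47.4  5.1]
 [47.  -3.6]]
line [[  1.6   0.8]
 [-85.8  -0.3]]
tcp tab [36.48814067 90.49323377] wristfit [36.4689967  87.67297348]
```

```bash
python3 -m pendant '{"dp":[[0.015,-0.03,0],[0.03,-0.06,0],[0.04,-0.085,0],[0.04,-0.09,0],[0.04,-0.09,0]],"rotation":[[0,0,0],[0,0,0],[0,0,0],[0,0,0],[0,0,0]]}' 0.06
python3 - <<'E'
from h import *
w=cap("wrist"); cv2.imwrite("pics/w3f.png",w["pixels"][:,:,::-1]); print(get_obs()["tool_pos"])
p=proj(w,[[*J(35,0),32]])[0]; print(p,proj(w,[[*J(20,-25),32],[*J(20,25),32],[*J(50,25),32],[*J(5,0),44],[*J(-100,0),10]]).round(1))
x,y=p.astype(int); crop(w,x-60,y-50,x+60,y+50,6,"pics/w3.png")
E
```

```text
time: 5.78
tool_pos: [567.3, 73.3, 204.8]
tcp_rot: [3.141, -0.0, -3.103]
contact_force: [-0.8, 0.2, -0.1]
grip_width: 59.9
finger_force: 0.0
[567.32918653  73.70616506 204.8094424 ]
[319.88793249 210.0055266 ] [[299.  198.1]
 [340.7 198.1]
 [340.3 221.6]
 [319.8 188.3]
 [319.8  93.8]]
```

View pics/w3.png

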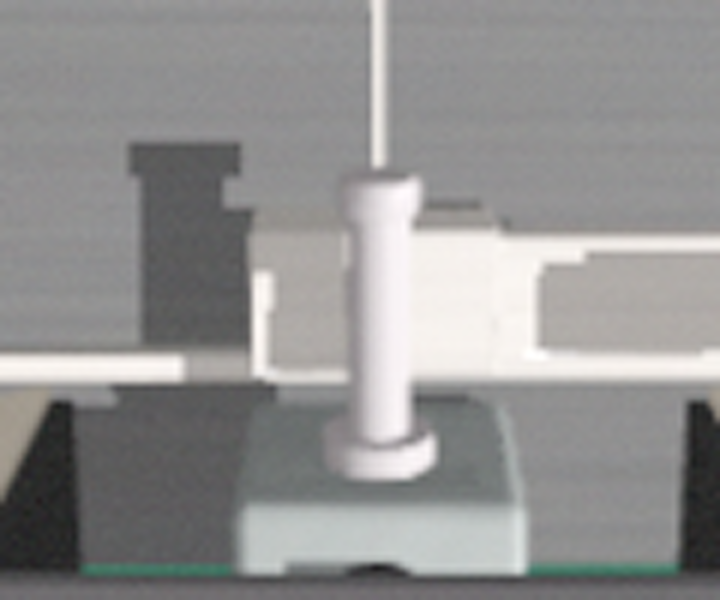

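The crop shows the block's top spanning x 252–498 (centre 375), with the plunger at 380 and the line at 379, so it is centred to about 1 mm. The tab grip fixes the jig origin at y≈74.1. Now to the stamp.

Run:
```python
from h import *
np.savez("jig.npz",th=.041,t=np.array([570.4,74.1]),R=R.from_euler("z",.041).as_matrix()[:2,:2])
plan([490,-312,190],np.pi+.42)
```

```text
t 5.83 tcp [567.3  73.7 204.8] F [0.7 0.6 0.2] w 59.8
dp [ 0.0926 -0.3823  0.0146] rot [ 5.000e-04 -1.000e-04 -3.803e-01]
```

```bash
python3 -m pendant '{"dp":[[0.012,-0.05,0.002],[0.025,-0.105,0.004],[0.039,-0.16,0.006],[0.052,-0.215,0.008],[0.066,-0.27,0.01],[0.078,-0.325,0.012],[0.088,-0.365,0.014],[0.0926,-0.3823,0.0146]],"rotation":[[0,0,-0.05],[0,0,-0.10],[0,0,-0.15],[0,0,-0.2],[0,0,-0.25],[0,0,-0.31],[0,0,-0.36],[0,0,-0.38]]}' 0.06
python3 -m pendant '{"dp":[[0,0,0],[0,0,0]],"rotation":[[0,0,0],[0,0,0]]}'
python3 - <<'E'
from h import *
w=cap("wrist"); np.save("w4.npy",w["pixels"])
p=proj(w,[[493,-312,42]])[0]; print(p); x,y=p.astype(int)
crop(w,x-70,y-70,x+70,y+70,4,"pics/w4.png"); print(x-70,y-70)
im=w["pixels"].astype(int); r,g,b=im[...,0],im[...,1],im[...,2]
for n,m in dict(brass=(r>140)&(g>90)&(b<110)&(r-b>70),wood=(r>g+15)&(g>=b)&(r<135)).items():
    k,l,s,cc=cv2.connectedComponentsWithStats(m.astype(np.uint8)); 
    for i in range(1,k):
        if s[i,4]>150: 
            print(n,s[i],cc[i].round(1),cv2.boxPoints(cv2.minAreaRect(np.argwhere(l==i)[:,::-1].astype(np.float32))).round(1).tolist())
E
```

```text
time: 6.82
tool_pos: [489.7, -314.2, 189.9]
tcp_rot: [3.141, -0.0, -2.722]
contact_force: [-0.0, 0.8, 0.0]
grip_width: 59.8
finger_force: 0.0
time: 7.08
tool_pos: [490.3, -311.3, 190.3]
tcp_rot: [3.141, 0.0, -2.721]
contact_force: [0.3, 1.0, 0.0]
grip_width: 60.3
finger_force: 0.0
[319.08593989 185.43474197]
249 115
brass [  90    0   90   72 2668] [137.1  29.5] [[83.4000015258789, 11.300000190734863], [105.4000015258789, -18.700000762939453], [190.39999389648438, 43.5], [168.39999389648438, 73.5]]
brass [ 91  45  59  37 653] [121.3  62.7] [[86.4000015258789, 57.20000076293945], [95.19999694824219, 39.599998474121094], [153.60000610351562, 68.80000305175781], [144.8000030517578, 86.4000015258789]]
brass [    0   100   157   152 10162] [ 79.3 181.9] [[-38.599998474121094, 205.5], [0.10000000149011612, 99.69999694824219], [160.3000030517578, 158.3000030517578], [121.5, 264.20001220703125]]
brass [ 297  151   39   71 1969] [316.7 188.8] [[297.0, 151.0], [335.0, 151.0], [335.0, 221.0], [297.0, 221.0]]
brass [144 216  43  13 356] [160.6 223. ] [[144.0, 228.0], [144.0, 216.0], [186.0, 216.
[... 671 characters left out ...]
4.9] [[99.5, 42.900001525878906], [110.0, 20.0], [187.0, 55.20000076293945], [176.60000610351562, 78.0999984741211]]
wood [   0   75  138   85 1802] [ 49.1 114.4] [[-14.5, 99.30000305175781], [0.20000000298023224, 74.69999694824219], [137.6999969482422, 156.8000030517578], [123.0999984741211, 181.39999389648438]]
wood [301 147  29  62 244] [308.9 165.5] [[281.29998779296875, 199.10000610351562], [307.3999938964844, 138.5], [329.79998779296875, 148.1999969482422], [303.70001220703125, 208.6999969482422]]
wood [108 227  83  27 683] [141.2 238.2] [[104.9000015258789, 242.3000030517578], [184.6999969482422, 213.5], [190.3000030517578, 228.89999389648438], [110.4000015258789, 257.79998779296875]]
```

View pics/w4.png

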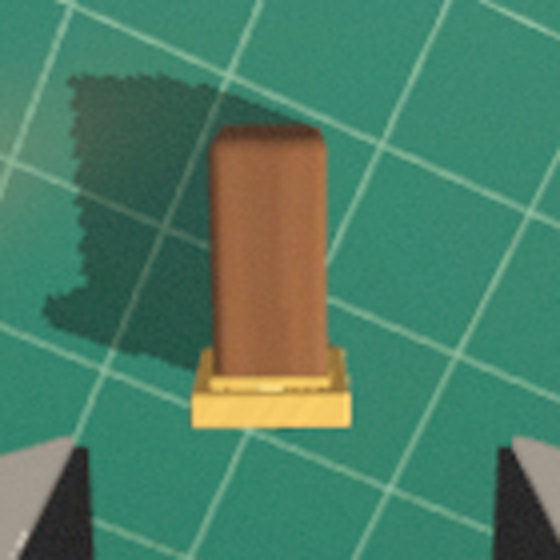

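The crop shows the right stamp almost aligned with the tool: haft top spans x 212–327 from y≈130 to y 377, and the brass front edge runs from (192,427) to (351,427).

Run:
```python
from h import *
w=cap("wrist"); Q=lambda L:np.float64(L)/4+[249,115]-.5+.125
B=cast(w,Q([(192,427),(351,427)]),46); H=cast(w,Q([(213,150),(326,150),(216,370),(328,370),(269.5,131)]),42)
print("brass w",np.linalg.norm(B[0]-B[1]),"haft w",np.linalg.norm(H[0]-H[1]),np.linalg.norm(H[2]-H[3]))
f=B.mean(0); b=(H[0]+H[1])/2; d=f-b; yaw=np.arctan2(d[1],d[0]); h=(H[2]+H[3]-H[0]-H[1])/2
e=np.arctan2(*(B[1]-B[0])[::-1]); print("yaw",yaw,np.arctan2(h[1],h[0]),"edge",e,"len",np.linalg.norm(f-H[4]))
yaw=(yaw+(e%np.pi-np.pi/2))/2; print(yaw)
u=np.array([np.cos(yaw),np.sin(yaw)]); o=f-40*u; print("front",f,"origin",o)
plan([*o,8],np.pi+yaw)
```

```text
brass w 44.51710389569898 haft w 30.02067566684938 31.3240474156401
yaw 0.42434156306270876 0.42752686081589614 edge 1.9919575250855912 len 81.75244390375398
0.4227513806767017
front [ 531.121399   -298.04993915] origin [ 494.64285574 -314.46078562]
t 7.17 tcp [ 490.3 -311.2  190.6] F [-0.3 -0.3  0.1] w 59.8
dp [-0.0026 -0.0048  0.1826] rot [ 0.0002  0.0003 -0.0017]
```

```bash
python3 -m pendant '{"dp":[[-0.002,-0.0048,0.05],[-0.002,-0.0048,0.1],[-0.002,-0.0048,0.14],[-0.002,-0.0048,0.165],[-0.002,-0.0048,0.178],[-0.002,-0.0048,0.182],[-0.002,-0.0048,0.182]],"rotation":[[0,0,0],[0,0,0],[0,0,0],[0,0,0],[0,0,0],[0,0,0],[0,0,0]]}'
python3 -m pendant '{"dp":[[0,0,0],[0,0,0],[0,0,0],[0,0,0],[0,0,0]],"rotation":[[0,0,0],[0,0,0],[0,0,0],[0,0,0],[0,0,0]]}' 0.01
python3 -m pendant '{"dp":[[0,0,-0.01],[0,0,-0.025],[0,0,-0.045],[0,0,-0.06],[0,0,-0.06],[0,0,-0.06]],"rotation":[[0,0,0],[0,0,0],[0,0,0],[0,0,0],[0,0,0],[0,0,0]]}'
python3 - <<'E'
from h import *
plan([*J(-75,0),68.5],np.pi+.041)
E
```

```text
time: 8.05
tool_pos: [494.0, -316.2, 9.3]
tcp_rot: [-3.14, 0.001, -2.722]
contact_force: [0.1, -0.4, -0.9]
grip_width: 59.7
finger_force: 0.0
time: 8.68
tool_pos: [493.6, -316.3, 8.9]
tcp_rot: [-3.141, 0.0, -2.722]
contact_force: [-0.8, -0.4, 3.3]
grip_width: 31.9
finger_force: 30.0
time: 9.43
tool_pos: [493.1, -315.8, 68.1]
tcp_rot: [3.141, -0.0, -2.722]
contact_force: [-0.5, -0.1, -3.4]
grip_width: 31.9
finger_force: 30.0
t 9.43 tcp [ 493.1 -315.8   68.1] F [-0.5 -0.1 -3.4] w 31.9
dp [-1.597e-01  3.523e-01 -2.000e-04] rot [ 0.0008 -0.0005  0.3786]
```

```bash
python3 -m pendant '{"dp":[[-0.008,0.018,0],[-0.028,0.062,0],[-0.052,0.115,0],[-0.077,0.17,0],[-0.102,0.225,0],[-0.126,0.277,0],[-0.145,0.32,0],[-0.156,0.344,0]],"rotation":[[0,0,0.03],[0,0,0.08],[0,0,0.13],[0,0,0.18],[0,0,0.23],[0,0,0.29],[0,0,0.34],[0,0,0.3786]]}'
python3 -m pendant '{"dp":[[0,0,0],[0,0,0]],"rotation":[[0,0,0],[0,0,0]]}'
python3 - <<'E'
from h import *
plan([*J(-75,0),21],np.pi+.041)
w=cap("wrist"); cv2.imwrite("pics/w5.png",w["pixels"][:,:,::-1])
E
```

```text
time: 10.42
tool_pos: [494.8, 64.0, 67.8]
tcp_rot: [3.141, -0.002, -3.1]
contact_force: [-0.2, -0.8, -2.9]
grip_width: 32.5
finger_force: 30.0
time: 10.68
tool_pos: [495.5, 61.2, 68.0]
tcp_rot: [-3.141, -0.001, -3.1]
contact_force: [-0.3, -0.7, -3.7]
grip_width: 31.5
finger_force: 30.0
t 10.68 tcp [495.5  61.2  68. ] F [-0.3 -0.7 -3.7] w 31.5
dp [-0.0004  0.0098  0.047 ] rot [-0.0001 -0.001   0.0006]
```

View pics/w5.png

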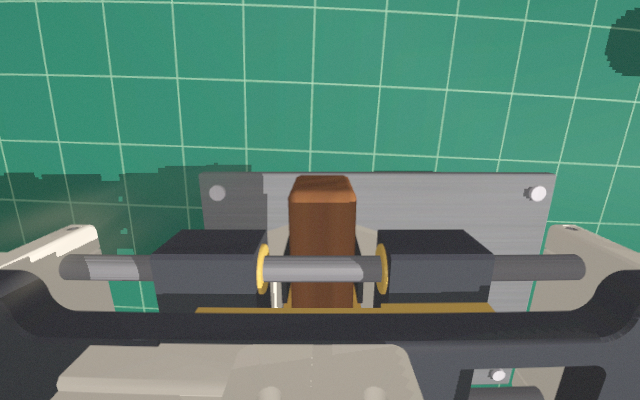

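The haft is held straight at (322,240) over the plate, whose rear edge runs from (200,174) to (553,172). That used up my pictures, in fact one over (11 of 10), so I work by numbers from here.

```bash
python3 - <<'E'
from h import *
w=cap("wrist"); j=np.load("jig.npz")
W=cast(w,[(200,174),(553,172)],10); print(W,((W-j["t"])@j["R"]).round(1), np.arctan2(*(W[0]-W[1])))
E
python3 -m pendant '{"dp":[[0,0.003,0.008],[0,0.006,0.02],[0,0.009,0.032],[0,0.0098,0.041],[0,0.0098,0.0455],[0,0.0098,0.047],[0,0.0098,0.047]],"rotation":[[0,0,0],[0,0,0],[0,0,0],[0,0,0],[0,0,0],[0,0,0],[0,0,0]]}'
```

```text
[[470.70211345 -32.5032392 ]
 [457.56434411 241.09738264]] [[-104.  -102.4]
 [-105.9  171.5]] 3.093611454557059
time: 11.65
tool_pos: [495.6, 71.4, 21.6]
tcp_rot: [3.142, 0.0, -3.101]
contact_force: [0.2, -0.1, -2.8]
grip_width: 31.4
finger_force: 30.0
```

```bash
python3 -m pendant '{"dp":[[0,0,0.001],[0,0,0.002],[0,0,0.002],[0,0,0.002]],"rotation":[[0,0,0],[0,0,0],[0,0,0],[0,0,0]]}'
python3 -m pendant '{"dp":[[0,0,0.0005],[0,0,0.001],[0,0,0.001],[0,0,0.001]],"rotation":[[0,0,0],[0,0,0],[0,0,0],[0,0,0]]}'
```

```text
time: 12.15
tool_pos: [495.4, 71.4, 19.6]
tcp_rot: [3.142, 0.0, -3.101]
contact_force: [-0.7, 0.0, -3.2]
grip_width: 31.6
finger_force: 30.0
time: 12.65
tool_pos: [495.4, 71.5, 18.8]
tcp_rot: [3.142, 0.0, -3.101]
contact_force: [-2.4, 0.0, 4.1]
grip_width: 31.6
finger_force: 30.0
```

```bash
python3 -m pendant '{"dp":[[-0.003,0,-0.0002],[-0.008,0,-0.0003],[-0.014,0,-0.0003],[-0.02,0,-0.0003],[-0.026,0,-0.0003],[-0.031,0,-0.0003],[-0.034,0,-0.0003],[-0.036,0,-0.0003]],"rotation":[[0,0,0],[0,0,0],[0,0,0],[0,0,0],[0,0,0],[0,0,0],[0,0,0],[0,0,0]]}'
python3 -m pendant '{"dp":[[-0.001,0,0],[-0.002,0,0],[-0.003,0,0],[-0.004,0,0],[-0.005,0,0],[-0.006,0,0],[-0.007,0,0],[-0.008,0,0]],"rotation":[[0,0,0],[0,0,0],[0,0,0],[0,0,0],[0,0,0],[0,0,0],[0,0,0],[0,0,0]]}'
python3 -c "
from h import *
plan([*J(-20,0),18.8],np.pi+.041)"
```

```text
time: 13.65
tool_pos: [531.4, 72.9, 18.8]
tcp_rot: [3.142, -0.0, -3.101]
contact_force: [-4.7, -0.5, 5.0]
grip_width: 32.0
finger_force: 30.0
time: 14.65
tool_pos: [537.7, 73.2, 18.8]
tcp_rot: [3.142, -0.004, -3.1]
contact_force: [-10.2, -1.4, 10.2]
grip_width: 31.8
finger_force: 30.0
t 14.65 tcp [537.7  73.2  18.8] F [-10.2  -1.4  10.2] w 31.8
dp [-0.0128 -0.0004  0.    ] rot [ 0.0001 -0.0035  0.0001]
```

```bash
python3 -m pendant '{"dp":[[-0.001,0,-0.0003],[-0.002,0,-0.0004],[-0.003,0,-0.0004],[-0.004,0,-0.0004],[-0.005,0,-0.0004],[-0.006,0,-0.0004],[-0.007,0,-0.0004],[-0.008,0,-0.0004]],"rotation":[[0,0,0],[0,0,0],[0,0,0],[0,0,0],[0,0,0],[0,0,0],[0,0,0],[0,0,0]]}'
python3 -m pendant '{"dp":[[-0.0005,0,0],[-0.001,0,0],[-0.0015,0,0],[-0.002,0,0],[-0.002,0,0]],"rotation":[[0,0,0],[0,0,0],[0,0,0],[0,0,0],[0,0,0]]}'
```

```text
time: 15.65
tool_pos: [544.7, 73.5, 18.9]
tcp_rot: [3.142, -0.006, -3.1]
contact_force: [-13.0, -1.5, 10.3]
grip_width: 32.1
finger_force: 30.0
time: 16.27
tool_pos: [546.4, 73.6, 18.9]
tcp_rot: [3.142, -0.006, -3.1]
contact_force: [-12.2, -2.2, 11.0]
grip_width: 32.0
finger_force: 30.0
```

```bash
for i in 1 2; do python3 -m pendant '{"dp":[[-0.0005,0,0],[-0.001,0,0],[-0.001,0,0]],"rotation":[[0,0,0],[0,0,0],[0,0,0]]}' | grep -E "time|pos|contact|rot"; done
```

```text
time: 16.65
tool_pos: [547.3, 73.6, 19.0]
tcp_rot: [3.142, -0.006, -3.1]
contact_force: [-13.1, -0.3, 10.3]
time: 17.02
tool_pos: [547.7, 73.7, 18.8]
tcp_rot: [3.142, -0.008, -3.1]
contact_force: [-15.3, -2.5, 11.9]
```

```bash
python3 -m pendant '{"dp":[[-0.0005,0,0],[-0.001,0,0],[-0.001,0,0]],"rotation":[[0,0,0],[0,0,0],[0,0,0]]}' | grep -E "time|pos|contact|rot"
```

```text
time: 17.4
tool_pos: [548.6, 73.7, 18.8]
tcp_rot: [3.141, -0.008, -3.1]
contact_force: [-15.0, -1.9, 10.9]
```

```bash
python3 -m pendant '{"dp":[[-0.0005,0,0],[-0.001,0,0],[-0.001,0,0]],"rotation":[[0,-0.003,0],[0,-0.006,0],[0,-0.006,0]]}' | grep -E "time|pos|contact|rot"
python3 -m pendant '{"dp":[[-0.0005,0,0],[-0.001,0,0],[-0.001,0,0]],"rotation":[[0,0,0],[0,0,0],[0,0,0]]}' | grep -E "time|pos|contact|rot"
python3 -c "
from h import *
plan([*J(-20,0),18.8],np.pi+.041)"
```

```text
time: 17.77
tool_pos: [548.7, 73.7, 18.8]
tcp_rot: [3.142, -0.004, -3.1]
contact_force: [-16.4, -2.3, 14.4]
time: 18.15
tool_pos: [549.3, 73.7, 18.8]
tcp_rot: [3.141, -0.005, -3.1]
contact_force: [-18.6, -1.7, 15.2]
t 18.15 tcp [549.3  73.7  18.8] F [-18.6  -1.7  15.2] w 32.1
dp [-0.0011 -0.0005 -0.    ] rot [ 0.0001 -0.0048  0.0003]
```

```bash
python3 -m pendant '{"dp":[[0,0,-0.0004],[0,0,-0.0007],[0,0,-0.0007]],"rotation":[[0,0,0],[0,0,0],[0,0,0]]}' | grep -E "time|pos|contact|rot"
python3 -m pendant '{"dp":[[-0.0005,0,0],[-0.001,0,0],[-0.001,0,0],[-0.001,0,0]],"rotation":[[0,0,0],[0,0,0],[0,0,0],[0,0,0]]}' | grep -E "time|pos|contact|rot"
```

```text
time: 18.52
tool_pos: [549.3, 73.7, 18.8]
tcp_rot: [3.141, -0.005, -3.1]
contact_force: [-17.0, -2.2, 8.9]
time: 19.02
tool_pos: [549.3, 73.7, 18.8]
tcp_rot: [3.141, -0.007, -3.1]
contact_force: [-20.6, -2.5, 11.6]
```

```bash
python3 -m pendant '{"dp":[[-0.0005,0,0],[-0.001,0,0],[-0.0015,0,0],[-0.0015,0,0]],"rotation":[[0,0,0],[0,0,0],[0,0,0],[0,0,0]]}' | grep -E "time|pos|contact|rot"
python3 - <<'E'
from h import *
c=cap("top"); im=c["pixels"].astype(int); r,g,b=im[...,0],im[...,1],im[...,2]
print("pred brass",proj(c,[[*J(10,y),56] for y in(-22,22)]+[[*J(20,y),56] for y in(-22,22)]).round(1).tolist(),"block rear",proj(c,[[*J(50,0),32]]).round(1), "tip home/now",proj(c,[[*J(20,0),52]]).round(1))
m=(r>110)&(r-b>50)&(g-b>15); l=m[150:215,240:300]
for y in range(168,190): print(y,''.join('#' if m[y,x] else ('+' if im[y,x].min()>170 else '.') for x in range(245,300)))
E
```

```text
time: 19.52
tool_pos: [549.4, 73.7, 18.7]
tcp_rot: [3.142, -0.01, -3.1]
contact_force: [-24.3, -3.4, 15.1]
pred brass [[276.7, 178.3], [261.4, 179.0], [276.6, 174.9], [261.3, 175.6]] block rear [[269.7 167.1]] tip home/now [[269.1 175.6]]
168 .......................................................
169 .......................................................
170 .......................................................
171 .......................................................
172 .......................................................
173 .......................................................
174 .......................................................
175 .......................................................
176 .......................................................
177 .......................................................
178 .......................................................
179 .......................................................
180 .......................................................
181 .......................................................
182 .......................................................
183 .......................................................
184 .......................................................
185 .......................................................
186 .......................................................
187 .......................................................
188 .......................................................
189 .......................................................
```

```bash
python3 -m pendant '{"dp":[[0,0,-0.0004],[0,0,-0.0008],[0,0,-0.0008],[0,0,-0.0008]],"rotation":[[0,-0.003,0],[0,-0.006,0],[0,-0.006,0],[0,-0.006,0]]}'
python3 - <<'E'
from h import *
print("moment",get_obs()["moment"].round(2))
c=cap("scene"); im=c["pixels"].astype(int); r,g,b=im[...,0],im[...,1],im[...,2]
print("pred front top edge x=20 y-22,22",proj(c,[[*J(20,y),56] for y in(-22,22)]).round(1).tolist(),"x=10",proj(c,[[*J(10,y),56] for y in(-22,22)]).round(1).tolist())
print("block rear top",proj(c,[[*J(50,y),32] for y in(-25,25)]).round(1).tolist(),"front",proj(c,[[*J(20,y),32] for y in(-25,25)]).round(1).tolist())
print("plate +x corners",proj(c,[[*J(105,y),10] for y in(-105,175)]).round(1).tolist())
m=(r>90)&(r-b>45)&(g-b>15)
for y in range(195,240): print(y,''.join('#' if m[y,x] else ('+' if im[y,x].min()>150 else '.') for x in range(355,425)))
E
```

```text
time: 20.08
tool_pos: [549.6, 73.7, 18.8]
tcp_rot: [3.141, -0.004, -3.1]
contact_force: [-21.2, -3.2, 9.3]
grip_width: 31.6
finger_force: 30.0
moment [-0.42  3.62 -0.1 ]
pred front top edge x=20 y-22,22 [[371.0, 215.5], [387.6, 213.4]] x=10 [[370.0, 212.6], [386.5, 210.6]]
block rear top [[371.9, 230.5], [390.9, 228.1]] front [[369.0, 221.8], [387.6, 219.5]]
plate +x corners [[345.2, 257.1], [453.1, 242.8]]
195 ...........##########.................................................
196 .......########.................#.....................................
197 ................................#.....................................
198 ......................................................................
199 ......##.........................#....................................
200 .......#........................##....................................
201 .........................................................+............
202 ......................................................................
203 .......#..............................................................
204 ..........
[... 1985 characters left out ...]
......+++++++++++++++++++
231 ......................++.............+++++++++++++++++++++++++++......
232 ......................++.............++++++++++++++++++...............
233 .......................+............+++++++++++.......................
234 .......................+++.....++++++++++++++.........................
235 .......................++++++++++++++++++...+.........................
236 .....+.++++.............++++++++++....................................
237 +++++++++++.............+++...........................................
238 +++++++++.............................................................
239 +.....................................................................
```

The TCP stopped at jig x≈-21 and pushing further only raised the force. In the scene picture the brass ends right at the stop block's front edge (rows 219–221, as predicted), so the stamp is home and pressed on the stop with a steady force.

```bash
python3 -m pendant '{"dp":[[0,0,0],[0,0,0],[0,0,0],[0,0,0]],"rotation":[[0,0,0],[0,0,0],[0,0,0],[0,0,0]]}' && python3 -c "
from plant import workorder; print(workorder.close_job())"
```

```text
time: 20.62
tool_pos: [549.5, 73.7, 18.7]
tcp_rot: [3.141, -0.004, -3.1]
contact_force: [-19.7, -2.8, 8.9]
grip_width: 32.1
finger_force: 30.0
the job is handed in; nothing more can be done
None
```

Job handed in at 20.6 s: the stop block is centred under the plunger to about 1 mm, and the stamp is still gripped and pressed against the stop with about 20 N of total push; I viewed 11 pictures, one over the limit of 10.

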